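# Put the gear drive in neutral and hold its guard open

## Robot

A 6-joint arm with a two-finger parallel gripper is mounted at the origin on the work surface. World frame = base frame: x ahead of the robot, y to its left, z up, the work surface at z = 0. Lengths are in m, angles in rad, forces in N, time in s.
With the tool pointing down it reaches from about 0.3 to 0.775 m from the base axis. Payload 14.6 kg.
Tool frame: the origin (TCP) lies at the very end of the fingers, on their centre line; the grasp point (between the pads) lies 19 mm behind it (pinch_z is the distance from the TCP to the grasp point, in m); z points along the fingers, y is the direction in which the jaws open and shut (so a half turn about z gives the same grasp; the last joint's range is limited). The gripper opens to 94 mm and grips with 3 to 60 N. Pads are 16 mm wide; open, the fingers measure 119 mm over their backs; the gripper's body (75 mm by 177 mm) begins 78 mm behind the grasp point.
Start: joints at [-1.416, 0.3, 1.521, -0, 1.321, -0.067], TCP at [0.121, -0.537, 0.205] pointing down, gripper open.
Joint ranges: [-3.03, 3.03], [-0.79, 2.21], [0.23, 2.52], [-1.04, 4.18], [0, 3.07], [-2.55, 2.55]. Speed limits (rad/s): [2.22, 2.22, 2.57, 3.14, 3.14, 3.14].

## Interface

Orientations are given as [roll, pitch, yaw] about the fixed x, y, z axes, in that order (R = Rz(yaw) Ry(pitch) Rx(roll)).
In Python, from station import get_obs, camera, hand_in, pinch_z gives the robot as it stands.
- The arm moves only by the tool servo_tool, never from a script. Its argument "moves" is a list that holds one entry, the list of rows, each a list of 7 numbers: the turn, a rotation vector about the tool's x, y, z normalised to -1 to 1, where 1 is pi/2 rad, then the shift along the tool's x, y, z normalised to -1 to 1, where 1 is 500 mm, then the closure, from 0 (fully open) to 1 (shut). In form: [[[rx, ry, rz, x, y, z, hand], ...]]. A call has 1 to 12 rows; each row is the pose to reach, as a shift and turn from the pose measured when the call began, along the tool's axes at that moment; what a row does not reach only later rows make up. A row lasts 1/12 s, in which the tool goes at most 41.7 mm and 7.16 degrees, less where a joint would pass 70% of its speed; a pose out of reach is approached as far as the arm can. A call with a number of a shift or a turn outside -1 to 1 is refused whole. A call with a gripper value outside its range is refused whole. The fingers move at their own pace and stop on an object; "squeeze" is the grip in N (left out, the last holds). Time passes only in rows, so rows that repeat a pose let the fingers close. It gives the time, the measured TCP pose, the force and the opening at its end, in the units of the state.
- get_obs(): the state, without advancing time (a new reading comes with each control period).
- camera(name): name is "side" or "top"; returns a dict with "color" (480x640x3 uint8, red, green, blue), "intrinsics" (3x3 intrinsics, pixels), "rvec" (rotation vector, rad) and "tvec" (3), from world to camera coordinates, as OpenCV has them. Camera axes: x right, y down, z forward; pixel columns grow to the right and rows downward; lengths in m; the calibration is good to about 2 mm. A picture is of the moment at which its call begins. There is no depth.
- hand_in(): hands the job in, once; it reports no verdict.
The state is a dict: "time_s": time; "qpos": joint angles; "joint_vel": joint speeds; "tau": joint torques, N m; "ee_pos": TCP position; "eef_rot": TCP orientation; "force": force on the tool from outside, world axes, zero at the start; "moment": the same for the moment, N m; "grip_width": finger opening in m.
Only numpy, scipy, OpenCV 4.12 (cv2) and the standard library are available. Lean on these libraries where they do the work, as an engineer would, in place of code of your own. Each camera call takes 0.05 s, during which the arm holds its last target.

## Task

Throw the gear-change lever into the marked notch, the one with the stud beside it (third from the robot's side). Only then lift the gear drive's guard by its bow handle and hold it open at 50 degrees for inspection: it falls shut if let go, so finish while still holding it there, still, with the lever left in its marked notch and the other things on the bench undisturbed.

Things in the scene. Friction and masses are not known exactly. Their poses are not given: they have to be found in the camera images.
- gearchange: gear-change stand, bolted down: dark grey, foot 140 x 90 mm, 165 mm high. Origin: centre of its underside. The lever swings in its x-z plane, to its +x (away from the robot) as the joint grows. A toothed quadrant, a 10 mm thick arc, stands 17 to 28 mm off the lever's plane on the +y side; five steel teeth leave four notches
- mark_stud (a point): head of the steel stud (16 mm across) that marks the notch: it stands out level to the stand's +y, 55 mm off the lever's plane, 76 mm from the pivot axis and in line with the marked notch, the third from the robot's side, second from the far end
- lever_pivot (a point): the lever's pivot axis (along the stand's y), 70 mm above the bench in the middle of the stand; same axes as the stand
- lever_ball (a point): centre of the lever's black ball knob, 32 mm across, on a 10 mm steel rod, 125 mm from the pivot; its z axis points along the rod, its y along the pivot axis
- lever (a joint): lever angle, rad: 0 upright, positive leans away from the robot, limits -0.62 and 0.62. A sprung detent holds it in four notches: -0.525, -0.175, 0.175 (marked) and 0.525; past the humps between them, at -0.35, 0 and 0.35, it snaps into the next notch (once 0.05 past); about 2 to 4 N at the ball move it. It starts in or between the two notches nearer the robot
- gearbox: gear drive, bolted down: dark grey housing 200 x 180 mm, 105 mm high, on a 220 x 200 mm foot, gears inside under a hinged sheet guard; a round motor end sticks out 40 mm at its back. Origin: centre of its underside; its front, -x, faces the robot
- guard_hinge (a point): middle of the guard's hinge axis, along the top rear edge of the housing (parallel to the housing's y), 110 mm above the bench; same axes as the housing
- guard_bar (a point): middle of the guard's bow handle: a round steel bar, 12 mm thick, 110 mm long, parallel to the hinge, on two legs; 98 mm of clear length between the legs. With the guard shut the bar lies 175 mm in front of the hinge axis and 47 mm above it (45 mm above the sheet); this point turns with the guard
- guard (a joint): guard opening angle, rad: 0 shut (flat), 0.873 is 50 degrees, limit 1.75; it lifts upward and back about the hinge, front edge rising. The guard, 205 x 184 mm, weighs 0.3 to 0.6 kg and has no stay: below about 1.3 rad it falls shut when let go
- spare_gear_mid (a point): bystander: loose steel gear lying flat, 54 mm across, 22 mm high; point at its axis, 7 mm up
- grease_jar_mid (a point): bystander: small grey jar, 48 mm across, 60 mm high; point at its centre
- screwdriver: bystander: screwdriver lying on the bench, 190 mm long along its x
- spanner: bystander: steel spanner lying on the bench, 170 mm long along its x
- oil_bottle_mid (a point): bystander: white bottle, 56 mm across, 150 mm high; point at its centre
- parts_bowl_mid (a point): bystander: steel bowl, 90 mm across, 40 mm high; point on its axis half-way up
- bushing_mid (a point): bystander: brass cylinder standing upright, 34 mm across, 45 mm high; point at its centre
Mind the look-alikes: they are no part of the job. What is shaped like the gearchange but pink or yellow is not meant.

How it is judged:
By the outcome, as a careful person would: the job done as asked, in the order asked, and still so for the second after the job is handed in, while the arm keeps its last pose, push and grip.
It also fails if it takes over 51 s, if anything falls off the work surface, if the arm or the gripper's body presses on something with over 40 N, if the wrist force passes 120 N, or if a joint passes its speed limit or range.

## Working session

There is one attempt and no reset: what is moved stays moved. The work goes in short steps, Python scripts to look and compute and a tool call to move; the robot and the scene stay as the last step left them, time stands still between calls to the robot, and variables do not carry over. Pictures are saved under pics/ and viewed, and the job is handed in when it is done.

Besides the shell and the picture viewer there is one more tool, called after "Emit:" in YAML: its name, and indented under it one key for each argument. servo_tool: Moves the arm, as the interface text tells. Scaled input: -1 to 1 covers 500 mm each way for a shift and pi/2 rad each way for a turn. Its arguments: {"type":"object","properties":{"moves":{"type":"array"},"squeeze":{"type":"number"}},"required":["moves"]}

```bash
ls; mkdir -p pics
python3 - <<'E'
from station import *
import cv2,json
print(get_obs(),pinch_z)
for n in ("top","side"):
    c=camera(n); cv2.imwrite(f"pics/{n}0.png",c["color"][...,::-1]); print(n,c["intrinsics"],c["rvec"],c["tvec"])
E
```

```text
pics
{'time_s': 0.0, 'qpos': array([-1.41558424e+00,  3.00497345e-01,  1.52161151e+00,  1.33955589e-05,
        1.32066914e+00, -6.66027614e-02]), 'joint_vel': array([ 0.00155102,  0.00030246, -0.00063934,  0.00018684, -0.00044198,
        0.00143239]), 'tau': array([ 3.97178010e-03, -5.31796753e+01, -3.52732015e+01,  7.09800725e-02,
        2.44419841e-02, -9.05893148e-05]), 'ee_pos': array([ 0.1209578 , -0.53625989,  0.20485905]), 'eef_rot': array([-3.14041080e+00, -9.18347153e-05,  2.21811470e-01]), 'force': array([-0.39402529,  0.22741989, -0.51198374]), 'moment': array([ 0.00860106, -0.0140436 ,  0.0005372 ]), 'grip_width': 0.09421255690858332} 0.0188
top [[473.58953107   0.         326.75471421]
 [  0.         473.58953107 238.14093561]
 [  0.           0.           1.        ]] [ 2.19327388 -2.18267332  0.03117415] [0.0112446  0.47498775 1.24520526]
side [[610.44765277   0.         317.07020558]
 [  0.         610.44765277 243.03254869]
 [  0.           0.           1.        ]] [ 2.09834652 -0.49086076  0.2603167 ] [-0.41899861  0.20769819  1.31926321]
```

View pics/top0.png

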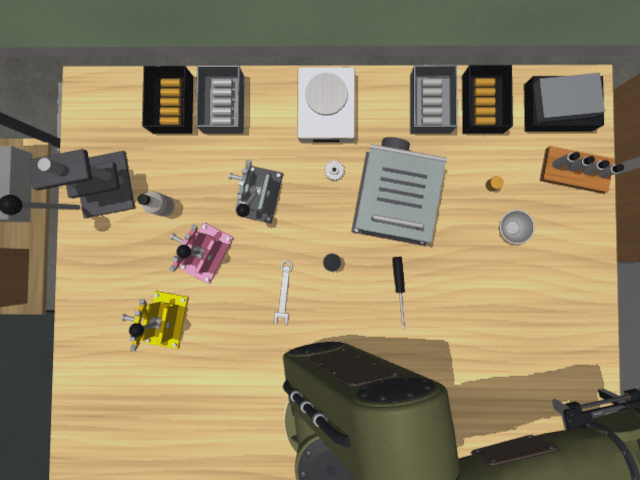

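View pics/side0.png

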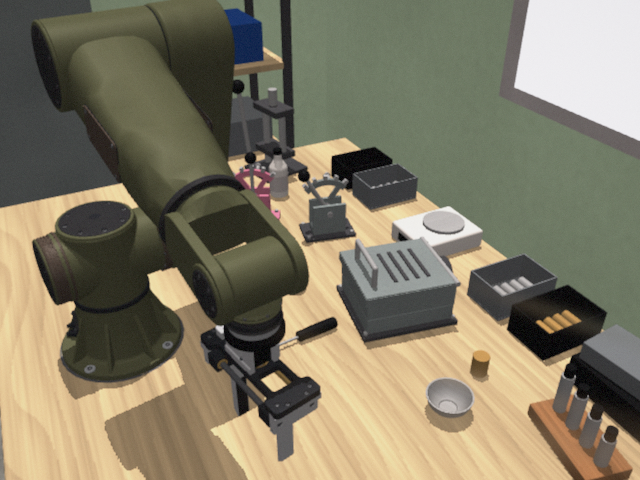

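The candidates for the gear-change are grey at top (258,192), pink at (203,252) and yellow at (160,320). The dark drill-press-like thing at (105,180) stands off the bench. By the description I choose the grey one. The gearbox is at (400,195). Next I'll check the choice in close crops.

Run:
```python
import cv2,numpy as np
t=cv2.imread("pics/top0.png");s=cv2.imread("pics/side0.png")
a=cv2.resize(t[150:230,220:300],(560,560),interpolation=cv2.INTER_CUBIC)
cv2.imwrite("pics/crA.png",a)
cv2.imwrite("pics/crB.png",cv2.resize(s[160:250,280:370],(560,560),interpolation=cv2.INTER_CUBIC))
cv2.imwrite("pics/crC.png",cv2.resize(t[130:250,345:455],(550,600),interpolation=cv2.INTER_CUBIC))
cv2.imwrite("pics/crD.png",cv2.resize(s[225:345,330:470],(700,600),interpolation=cv2.INTER_CUBIC))
```

```text
(no output)
```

View pics/crA.png

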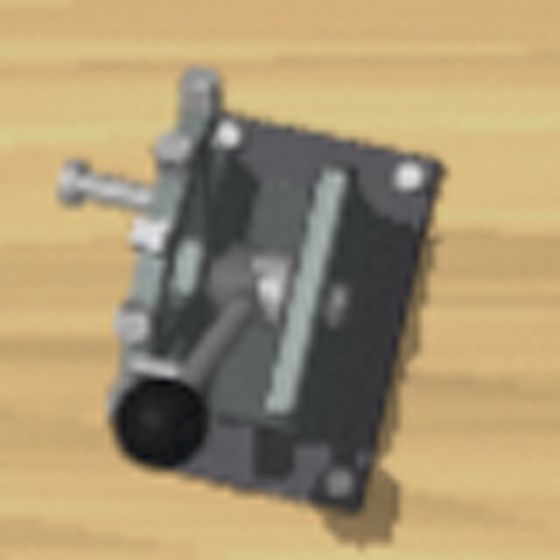

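View pics/crB.png

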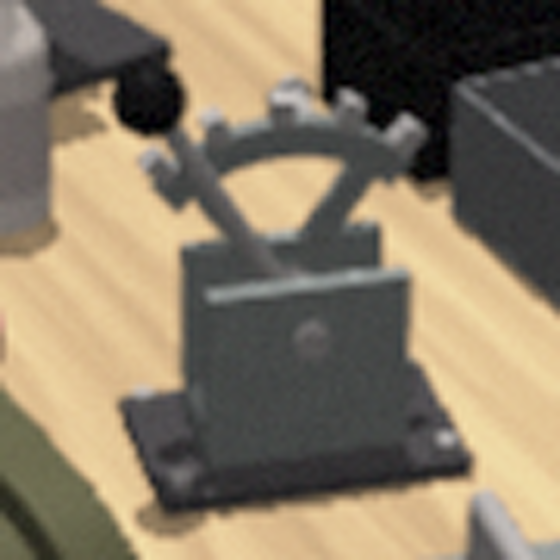

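View pics/crC.png

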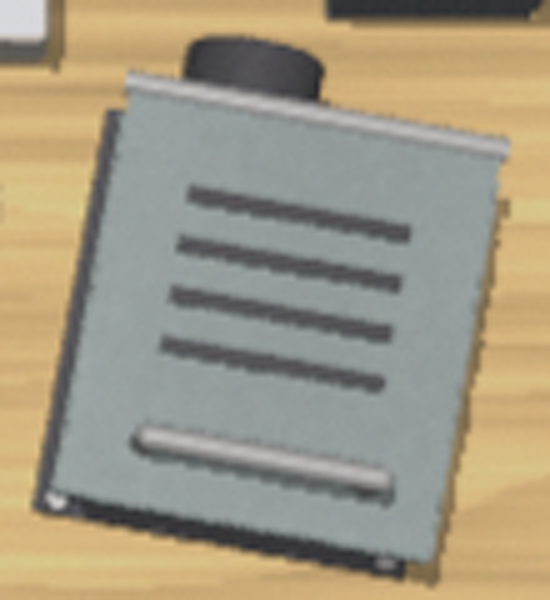

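View pics/crD.png

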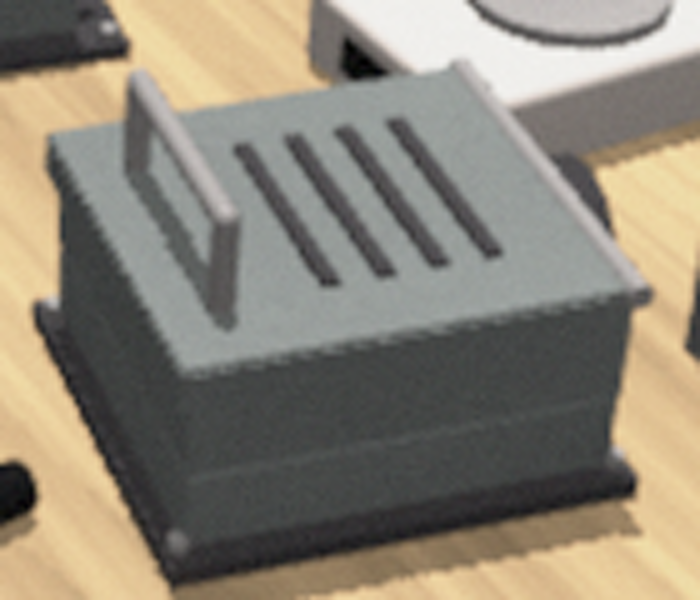

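```bash
cat > h.py <<'E'
import numpy as np,cv2
from scipy.spatial.transform import Rotation as Ro
K={'top':(473.58953107,326.75471421,238.14093561),'side':(610.44765277,317.07020558,243.03254869)}
RV={'top':[2.19327388,-2.18267332,.03117415],'side':[2.09834652,-.49086076,.2603167]}
TV={'top':[.0112446,.47498775,1.24520526],'side':[-.41899861,.20769819,1.31926321]}
def km(n): f,cx,cy=K[n]; return np.array([[f,0,cx],[0,f,cy],[0,0,1]])
def P(n): return km(n)@np.c_[cv2.Rodrigues(np.array(RV[n]))[0],TV[n]]
def tri(pt,ps):
    X=cv2.triangulatePoints(P('top'),P('side'),np.array(pt,float).reshape(2,1),np.array(ps,float).reshape(2,1)); X=(X[:3]/X[3]).ravel()
    e=[np.linalg.norm(proj('top',X)-pt),np.linalg.norm(proj('side',X)-ps)]
    return X,e
def proj(n,X):
    h=P(n)@np.r_[X,1]; return h[:2]/h[2]
def onz(n,p,z):
    R=cv2.Rodrigues(np.array(RV[n]))[0]; C=-R.T@np.array(TV[n]); d=R.T@np.linalg.inv(km(n))@np.r_[p,1]
    return C+d*(z-C[2])/d[2]
E
python3 - <<'E'
from h import *
t=cv2.imread("pics/top0.png");s=cv2.imread("pics/side0.png")
def dark(im,x0,x1,y0,y1):
    m=(im[y0:y1,x0:x1].max(2)<28).astype(np.uint8); n,l,st,c=cv2.connectedComponentsWithStats(m)
    for i in range(1,n):
        if st[i,4]>20: print(st[i],c[i]+[x0,y0])
dark(t,232,256,198,222);print();dark(s,295,315,165,188)
np.set_printoptions(precision=4,suppress=True)
for k,a,b in [("ball",(242.9,210.3),(304.1,175.6)),("barL",(374,217.6),(358,240.6)),("barR",(422,226.6),(376,268)),("stud",(230,176.1),(326.6,175.6)),("hL",(371,147),(422,238.6)),("hR",(446.4,160),(459,283.6))]:
    print(k,*tri(a,b))
f=lambda x,y:(220+x/7,150+y/7)
for q in [(228,133),(408,175),(340,483),(442,162),(360,510),(225,118)]: print(onz('top',f(*q),.01))
E
```

```text
[ 6  7 11 11 30] [244.9        210.96666667]

[ 4  5 10 11 74] [303.22972973 175.94594595]
ball [0.5306 0.2038 0.1825] [np.float64(0.19335010623564192), np.float64(0.10434945260223637)]
barL [ 0.5179 -0.1003  0.1615] [np.float64(0.7650301328954136), np.float64(0.4877792415055308)]
barR [ 0.4973 -0.2116  0.1642] [np.float64(0.8776830921977415), np.float64(0.598474941929522)]
stud [0.6161 0.2435 0.1456] [np.float64(0.041423745297031245), np.float64(0.02207373250035728)]
hL [ 0.6954 -0.0964  0.1139] [np.float64(0.4137891683668344), np.float64(0.2609806166657205)]
hR [ 0.6632 -0.2802  0.1148] [np.float64(0.4085349470393585), np.float64(0.28768624535768644)]
[0.6598 0.2136 0.01  ]
[0.6437 0.1443 0.01  ]
[0.5254 0.1691 0.01  ]
[0.6488 0.1313 0.01  ]
[0.5151 0.1613 0.01  ]
[0.6656 0.2149 0.01  ]
```

```bash
cat >> h.py <<'E'
def go(pos,yaw):
    from station import get_obs
    o=get_obs(); R=Ro.from_euler('xyz',o['eef_rot']); T=Ro.from_euler('xyz',[np.pi,0,yaw])
    rv=(R.inv()*T).as_rotvec()/(np.pi/2); d=R.inv().apply(np.array(pos)-o['ee_pos'])/.5
    print('t',round(o['time_s'],2),'F',np.round(o['force'],1),'w',round(o['grip_width'],4),'pos',np.round(o['ee_pos'],4),'rot',np.round(o['eef_rot'],3))
    print('row',np.round(rv,3),np.round(d,4))
E
python3 -c "
from h import *
go([.36,-.10,.29],.85)"
```

```text
t 0.1 F [ 0.1  0.6 -0.7] w 0.0939 pos [ 0.121  -0.5363  0.2049] rot [-3.141 -0.     0.222]
row [-0.001 -0.    -0.4  ] [ 0.6583 -0.7462 -0.1693]
```

Emit:
servo_tool:
  moves:
    - [[0,0,-0.1,0.16,-0.19,-0.08,0],[0,0,-0.2,0.33,-0.37,-0.17,0],[0,0,-0.4,0.658,-0.746,-0.17,0],[0,0,-0.4,0.658,-0.746,-0.17,0],[0,0,-0.4,0.658,-0.746,-0.17,0],[0,0,-0.4,0.658,-0.746,-0.17,0],[0,0,-0.4,0.658,-0.746,-0.17,0],[0,0,-0.4,0.658,-0.746,-0.17,0],[0,0,-0.4,0.658,-0.746,-0.17,0],[0,0,-0.4,0.658,-0.746,-0.17,0],[0,0,-0.4,0.658,-0.746,-0.17,0],[0,0,-0.4,0.658,-0.746,-0.17,0]]

```text
time_s: 1.1
ee_pos: [0.3573, -0.1031, 0.2899]
eef_rot: [-3.141, -0.001, 0.85]
force: [0.8, -1.3, -0.4]
grip_width: 0.0942
```

```bash
python3 -c "
from h import *
go([.5306,.2038,.27],1.349)"
```

```text
t 1.1 F [ 0.8 -1.3 -0.4] w 0.0942 pos [ 0.3573 -0.1031  0.2899] rot [-3.141e+00 -1.000e-03  8.500e-01]
row [-0.    -0.001 -0.318] [ 0.6898 -0.1449  0.0404]
```

Emit:
servo_tool:
  moves:
    - [[0,0,-0.318,0.69,-0.145,0.04,0],[0,0,-0.318,0.69,-0.145,0.04,0],[0,0,-0.318,0.69,-0.145,0.04,0],[0,0,-0.318,0.69,-0.145,0.04,0],[0,0,-0.318,0.69,-0.145,0.04,0],[0,0,-0.318,0.69,-0.145,0.04,0],[0,0,-0.318,0.69,-0.145,0.04,0],[0,0,-0.318,0.69,-0.145,0.04,0],[0,0,-0.318,0.69,-0.145,0.04,0],[0,0,-0.318,0.69,-0.145,0.04,0],[0,0,-0.318,0.69,-0.145,0.04,0]]

```text
time_s: 2.02
ee_pos: [0.5304, 0.2045, 0.2692]
eef_rot: [-3.14, 0.0, 1.351]
force: [0.2, -0.5, -0.0]
grip_width: 0.094
```

Run:
```python
from h import *
go([.5306,.2038,.167],1.349)
from station import camera
for n in("top","side"): cv2.imwrite(f"pics/{n}1.png",camera(n)["color"][...,::-1])
a=cv2.imread("pics/top1.png")[130:250,190:310];b=cv2.imread("pics/side1.png")[110:230,250:370]
cv2.imwrite("pics/ab1.png",np.hstack([cv2.resize(a,(400,400)),cv2.resize(b,(400,400))]))
```

```text
t 2.02 F [ 0.2 -0.5 -0. ] w 0.094 pos [0.5304 0.2045 0.2692] rot [-3.14   0.     1.351]
row [-0.001  0.     0.001] [-0.0012  0.0009  0.2043]
```

View pics/ab1.png

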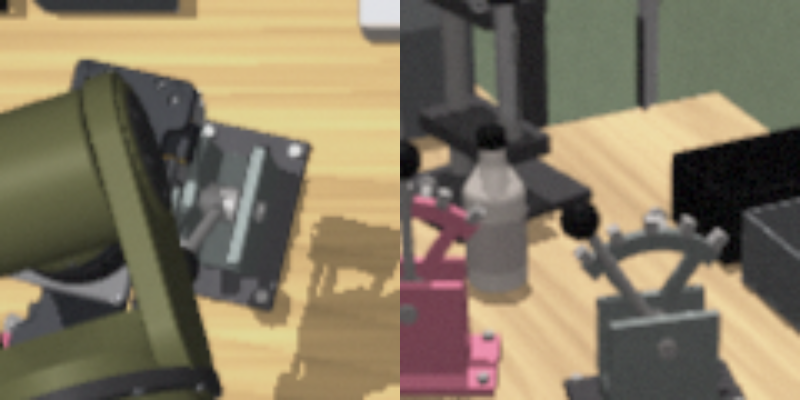

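View pics/side1.png

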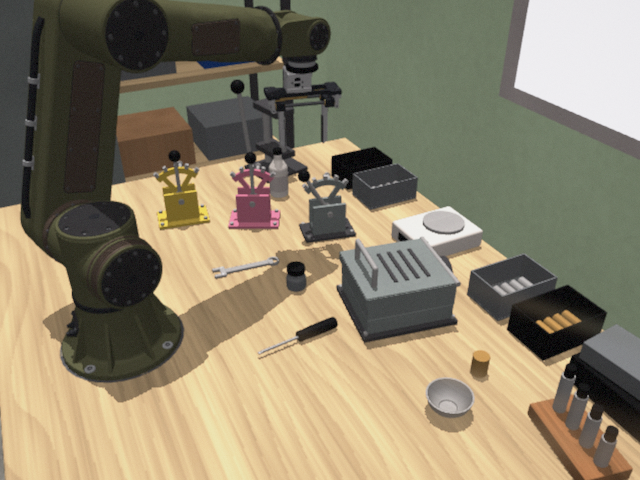

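View pics/top1.png

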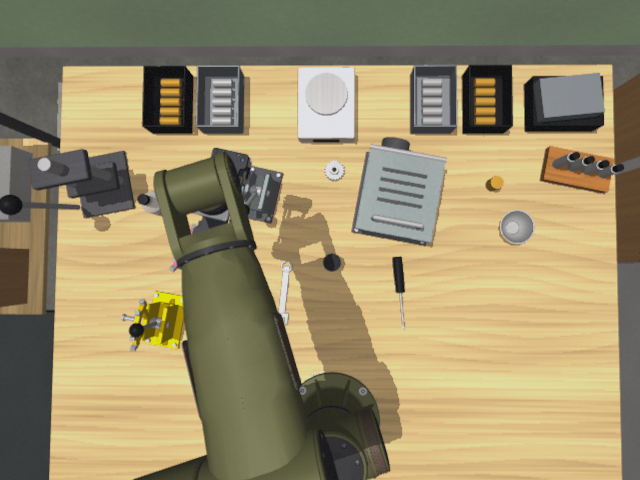

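Run:
```python
from h import *
from station import camera,get_obs
for n in("top","side"):
    c=camera(n); print(c["rvec"],c["tvec"],proj(n,[.5304,.2045,.2692]),proj(n,[.1209,-.5363,.2049]))
print(get_obs()['qpos'])
```

```text
[ 2.19327388 -2.18267332  0.03117415] [0.0112446  0.47498775 1.24520526] [234.66633759 205.86699324] [575.51828862 396.68173712]
[ 2.09834652 -0.49086076  0.2603167 ] [-0.41899861  0.20769819  1.31926321] [303.21343298 144.23162472] [263.0016458  434.61053173]
[3.00573453e-01 2.99618147e-01 1.37073459e+00 5.97007374e-04
 1.47016052e+00 5.22976698e-01]
```

Run:
```python
from h import *
b=cv2.imread("pics/side1.png")[75:195,250:370]
cv2.imwrite("pics/c1.png",cv2.resize(b,(600,600),interpolation=cv2.INTER_CUBIC))
a=1.351
for w in(-.047,.047): print(proj("side",[.5304+w*np.sin(a),.2045-w*np.cos(a),.2692]))
```

```text
[284.70780652 146.12790549]
[321.49828835 142.35796647]
```

View pics/c1.png

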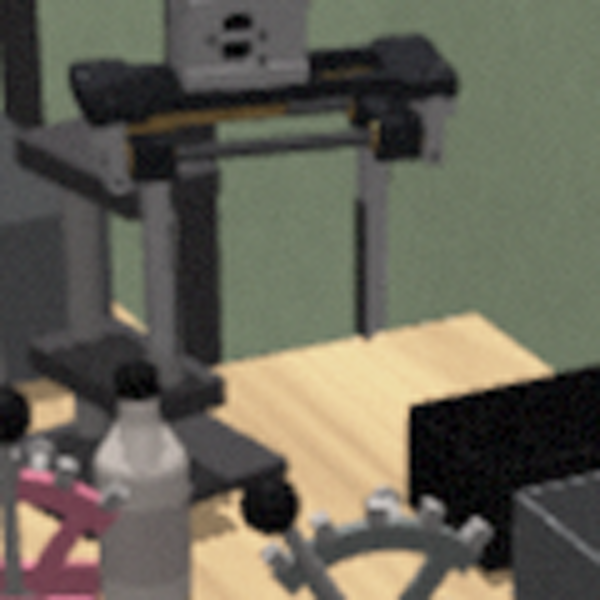

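Emit:
servo_tool:
  moves:
    - [[0,0,0,0,0,0.08,0],[0,0,0,0,0,0.16,0],[0,0,0,0,0,0.203,0],[0,0,0,0,0,0.203,0],[0,0,0,0,0,0.203,0.62],[0,0,0,0,0,0.203,0.62],[0,0,0,0,0,0.203,0.62],[0,0,0,0,0,0.203,0.62],[0,0,0,0,0,0.203,0.62],[0,0,0,0,0,0.203,0.62],[0,0,0,0,0,0.203,0.62],[0,0,0,0,0,0.203,0.62]]
  squeeze: 8

```text
time_s: 3.22
ee_pos: [0.5305, 0.203, 0.1693]
eef_rot: [3.141, -0.001, 1.348]
force: [-0.4, 0.2, -1.0]
grip_width: 0.044
```

Run:
```python
from h import *
from station import camera
c=np.array([.591,.190]);X=np.array([.975,-.22])
for th in(-.35,-.1,.05,.175):
    p=c+X*.125*np.sin(th); go([*p,.07+.125*np.cos(th)-.013],1.349)
cv2.imwrite("pics/side2.png",camera("side")["color"][...,::-1])
b=cv2.imread("pics/side2.png")[115:235,250:370]
cv2.imwrite("pics/c2.png",cv2.resize(b,(600,600),interpolation=cv2.INTER_CUBIC))
```

```text
t 3.22 F [-0.4  0.2 -1. ] w 0.044 pos [0.5305 0.203  0.1693] rot [ 3.141e+00 -1.000e-03  1.348e+00]
row [ 0.    -0.001 -0.   ] [ 0.0012  0.0381 -0.0102]
t 3.22 F [-0.4  0.2 -1. ] w 0.044 pos [0.5305 0.203  0.1693] rot [ 3.141e+00 -1.000e-03  1.348e+00]
row [ 0.    -0.001 -0.   ] [ 0.0013  0.0988 -0.0241]
t 3.22 F [-0.4  0.2 -1. ] w 0.044 pos [0.5305 0.203  0.1693] rot [ 3.141e+00 -1.000e-03  1.348e+00]
row [ 0.    -0.001 -0.   ] [ 0.0013  0.1363 -0.025 ]
t 3.22 F [-0.4  0.2 -1. ] w 0.044 pos [0.5305 0.203  0.1693] rot [ 3.141e+00 -1.000e-03  1.348e+00]
row [ 0.    -0.001 -0.   ] [ 0.0013  0.1673 -0.0214]
```

View pics/c2.png

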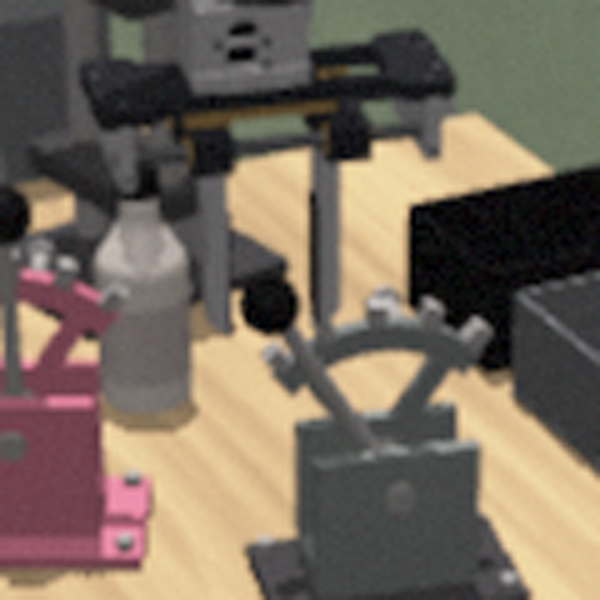

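The ball (crop 270,305) sits midway between the two fingers (213 and 325). I'll finish the cage and swing along the arc.

Emit:
servo_tool:
  moves:
    - [[0,0,0,0.001,0,0,0.62],[0,0,0,0.001,0,0,0.62],[0,0,0,0.001,0.02,-0.006,0.62],[0,0,0,0.001,0.04,-0.011,0.62],[0,0,0,0.001,0.06,-0.016,0.62],[0,0,0,0.001,0.08,-0.021,0.62],[0,0,0,0.001,0.1,-0.024,0.62],[0,0,0,0.001,0.12,-0.025,0.62],[0,0,0,0.001,0.14,-0.025,0.62],[0,0,0,0.001,0.155,-0.023,0.62],[0,0,0,0.001,0.167,-0.021,0.62],[0,0,0,0.001,0.167,-0.021,0.62]]

```text
time_s: 4.27
ee_pos: [0.6125, 0.1847, 0.1791]
eef_rot: [-3.142, -0.001, 1.348]
force: [-0.3, -0.1, 0.1]
grip_width: 0.0358
```

Run:
```python
from h import *
from station import camera
go([.6123,.1852,.1801],1.349)
cv2.imwrite("pics/side3.png",camera("side")["color"][...,::-1])
b=cv2.imread("pics/side3.png")[115:235,250:370]
cv2.imwrite("pics/c3.png",cv2.resize(b,(600,600),interpolation=cv2.INTER_CUBIC))
```

```text
t 4.27 F [-0.3 -0.1  0.1] w 0.0358 pos [0.6125 0.1847 0.1791] rot [-3.142e+00 -1.000e-03  1.348e+00]
row [-0.    -0.    -0.001] [ 0.0008 -0.0006 -0.002 ]
```

View pics/c3.png

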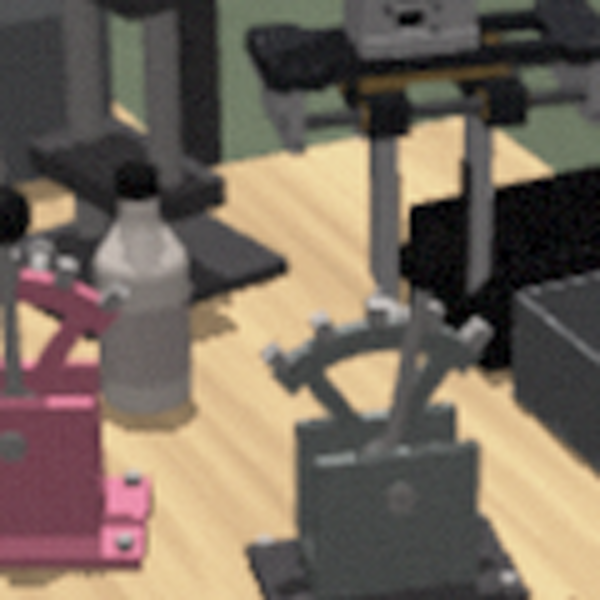

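The lever has swung over, with its rod top near (425,300). I'll open the fingers and lift straight up.

Emit:
servo_tool:
  moves:
    - [[0,0,0,0,0,0,0.3],[0,0,0,0,0,0,0.3],[0,0,0,0,0,0,0.3],[0,0,0,0,0,0,0.3],[0,0,0,0,0,0,0.3],[0,0,0,0,0,-0.06,0.3],[0,0,0,0,0,-0.14,0.1],[0,0,0,0,0,-0.22,0],[0,0,0,0,0,-0.22,0]]

```text
time_s: 5.07
ee_pos: [0.6134, 0.1853, 0.2982]
eef_rot: [3.131, -0.006, 1.348]
force: [0.7, 0.0, 0.6]
grip_width: 0.0822
```

Run:
```python
from h import *
from station import camera
go([.509,-.155,.29],1.39)
cv2.imwrite("pics/side4.png",camera("side")["color"][...,::-1])
b=cv2.imread("pics/side4.png")[115:235,250:370]
cv2.imwrite("pics/c4.png",cv2.resize(b,(600,600),interpolation=cv2.INTER_CUBIC))
```

```text
t 5.07 F [0.7 0.  0.6] w 0.0822 pos [0.6134 0.1853 0.2982] rot [ 3.131 -0.006  1.348]
row [ 0.007 -0.004 -0.027] [-0.7101 -0.0536  0.0115]
```

View pics/c4.png

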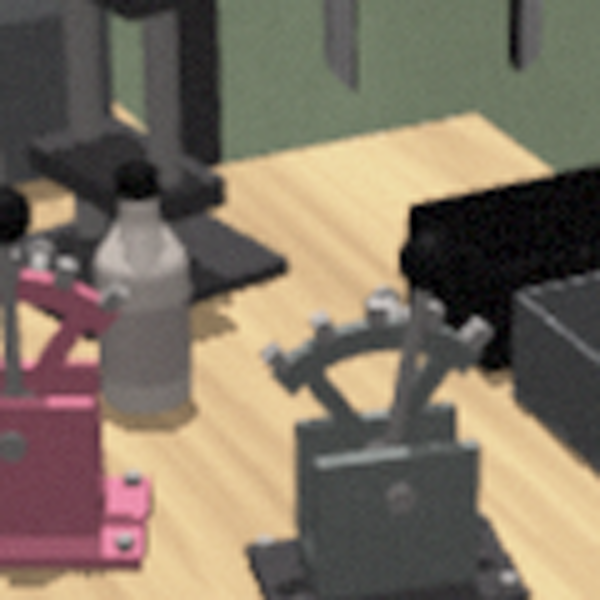

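The ball now shows at about (334.5,166.5) in the side view. I'll move over the bar and check the angle from both views.

Emit:
servo_tool:
  moves:
    - [[0.007,-0.004,-0.027,-0.71,-0.054,0.01,0],[0.007,-0.004,-0.027,-0.71,-0.054,0.01,0],[0.007,-0.004,-0.027,-0.71,-0.054,0.01,0],[0.007,-0.004,-0.027,-0.71,-0.054,0.01,0],[0.007,-0.004,-0.027,-0.71,-0.054,0.01,0],[0.007,-0.004,-0.027,-0.71,-0.054,0.01,0],[0.007,-0.004,-0.027,-0.71,-0.054,0.01,0],[0.007,-0.004,-0.027,-0.71,-0.054,0.01,0],[0.007,-0.004,-0.027,-0.71,-0.054,0.01,0],[0.007,-0.004,-0.027,-0.71,-0.054,0.01,0],[0.007,-0.004,-0.027,-0.71,-0.054,0.01,0],[0.007,-0.004,-0.027,-0.71,-0.054,0.01,0]]

```text
time_s: 6.12
ee_pos: [0.5083, -0.1545, 0.2867]
eef_rot: [-3.137, 0.002, 1.391]
force: [0.0, 0.1, 0.2]
grip_width: 0.094
```

Run:
```python
from h import *
from station import camera
go([.5085,-.155,.140],1.39)
for n in("top","side"): cv2.imwrite(f"pics/{n}5.png",camera(n)["color"][...,::-1])
a=cv2.imread("pics/top5.png")[150:230,220:300];b=cv2.imread("pics/side5.png")[150:310,300:460]
cv2.imwrite("pics/c5.png",np.hstack([cv2.resize(a,(400,400),interpolation=2),cv2.resize(b,(400,400),interpolation=2)]))
c=np.array([.591,.190]);X=np.array([.975,-.22])
for th in(-.175,.175,.525):
    B=[*(c+X*.125*np.sin(th)),.07+.125*np.cos(th)];print(th,proj('top',B),proj('side',B))
```

```text
t 6.12 F [0.  0.1 0.2] w 0.094 pos [ 0.5083 -0.1545  0.2867] rot [-3.137e+00  2.000e-03  1.391e+00]
row [-0.003  0.001  0.   ] [-0.0003  0.002   0.2934]
-0.175 [246.23986362 192.58704042] [319.18974208 170.23056377]
0.175 [250.65287418 174.17989832] [335.52759048 168.42462221]
0.525 [255.88034729 158.34944565] [350.57730228 171.93014726]
```

View pics/c5.png

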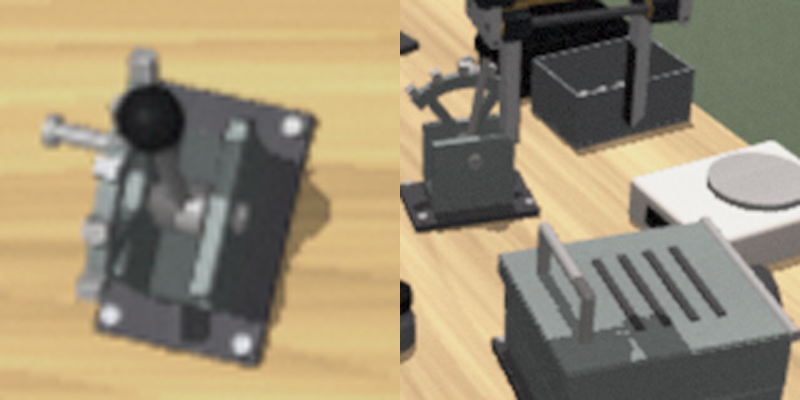

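The ball at top (249.8,173.4) against (250.7,174.2) expected for 0.175 rad, so the lever is in the marked notch. Next I grasp the bow bar.

Emit:
servo_tool:
  moves:
    - [[0,0,0,0,0.001,0.08,0],[0,0,0,0,0.001,0.16,0],[0,0,0,0,0.001,0.24,0],[0,0,0,0,0.001,0.28,0],[0,0,0,0,0.001,0.291,0],[0,0,0,0,0.001,0.291,0.6],[0,0,0,0,0.001,0.291,0.8],[0,0,0,0,0.001,0.291,0.8],[0,0,0,0,0.001,0.291,0.8],[0,0,0,0,0.001,0.291,0.8],[0,0,0,0,0.001,0.291,0.8],[0,0,0,0,0.001,0.291,0.8]]
  squeeze: 25

```text
time_s: 7.22
ee_pos: [0.5084, -0.1544, 0.1419]
eef_rot: [-3.138, 0.002, 1.392]
force: [0.0, -0.0, 0.6]
grip_width: 0.0507
```

Run:
```python
from h import *
from station import camera
go([.5085,-.155,.141],1.39)
for n in("top","side"): cv2.imwrite(f"pics/{n}6.png",camera(n)["color"][...,::-1])
b=cv2.imread("pics/side6.png")[190:310,310:470]
cv2.imwrite("pics/c6.png",cv2.resize(b,(800,600),interpolation=2))
print(onz('top',(398,222.1),.157),onz('side',(367,254.3),.157))
```

```text
t 7.22 F [ 0.  -0.   0.6] w 0.0507 pos [ 0.5084 -0.1544  0.1419] rot [-3.138e+00  2.000e-03  1.392e+00]
row [-0.002  0.001  0.001] [-0.0012  0.0003  0.0017]
[ 0.50635414 -0.15599089  0.157     ] [ 0.51298164 -0.15079125  0.157     ]
```

View pics/c6.png

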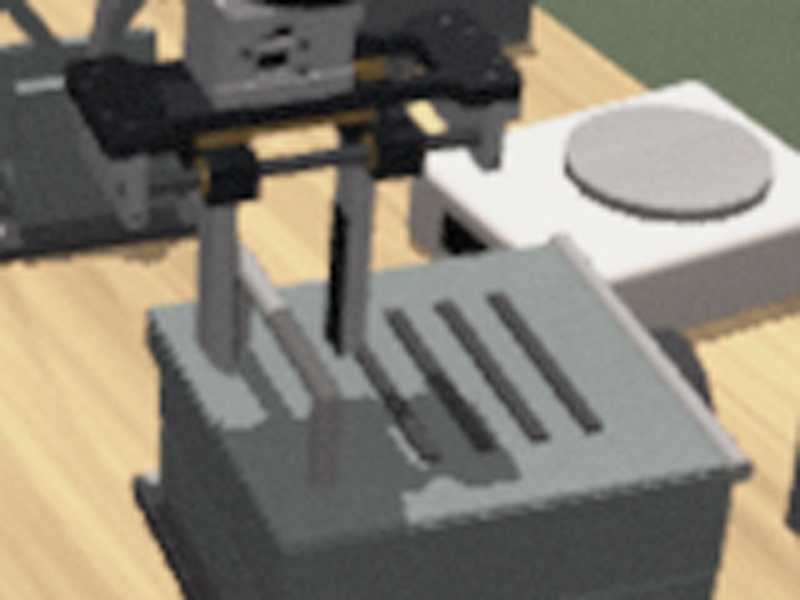

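The bar lies midway between the fingers, so I close fully on it.

Emit:
servo_tool:
  moves:
    - [[0,0,0,0,0,0,1],[0,0,0,0,0,0,1],[0,0,0,0,0,0,1],[0,0,0,0,0,0,1],[0,0,0,0,0,0,1],[0,0,0,0,0,0,1],[0,0,0,0,0,0,1],[0,0,0,0,0,0,1],[0,0,0,0,0,0,1],[0,0,0,0,0,0,1]]
  squeeze: 25

```text
time_s: 8.15
ee_pos: [0.5095, -0.1545, 0.1417]
eef_rot: [-3.14, 0.002, 1.392]
force: [10.7, -1.3, -4.5]
grip_width: 0.0111
```

Run:
```python
from h import *
go([.5085,-.155,.141],1.39)
```

```text
t 8.15 F [10.7 -1.3 -4.5] w 0.0111 pos [ 0.5095 -0.1545  0.1417] rot [-3.140e+00  2.000e-03  1.392e+00]
row [-0.001  0.001  0.001] [-0.0013 -0.0018  0.0015]
```

Run:
```python
import numpy as np
for k in np.linspace(0,50,25):
    a=np.radians(k);c,s=np.cos(a),np.sin(a)
    print(round(k,1),round((175-175*c+47*s)/500,4),round(-(175*s+47*c-47)/500,4))
```

```text
0.0 0.0 -0.0
2.1 0.0036 -0.0127
4.2 0.0078 -0.0252
6.2 0.0123 -0.0375
8.3 0.0173 -0.0497
10.4 0.0228 -0.0617
12.5 0.0286 -0.0735
14.6 0.0349 -0.0851
16.7 0.0417 -0.0964
18.8 0.0488 -0.1075
20.8 0.0563 -0.1183
22.9 0.0642 -0.1289
25.0 0.0725 -0.1391
27.1 0.0812 -0.149
29.2 0.0902 -0.1587
31.3 0.0995 -0.1679
33.3 0.1092 -0.1769
35.4 0.1192 -0.1854
37.5 0.1295 -0.1936
39.6 0.1402 -0.2015
41.7 0.151 -0.2089
43.8 0.1622 -0.2159
45.8 0.1736 -0.2226
47.9 0.1852 -0.2288
50.0 0.197 -0.2345
```

Emit:
servo_tool:
  moves:
    - [[0,0,0,0,0.006,-0.013,1],[0,0,0,0,0.01,-0.025,1],[0,0,0,0,0.014,-0.0375,1],[0,0,0,0,0.019,-0.05,1],[0,0,0,0,0.025,-0.062,1],[0,0,0,0,0.031,-0.0735,1],[0,0,0,0,0.037,-0.085,1],[0,0,0,0,0.044,-0.0965,1],[0,0,0,0,0.051,-0.1075,1],[0,0,0,0,0.0585,-0.1185,1],[0,0,0,0,0.0665,-0.129,1],[0,0,0,0,0.075,-0.139,1]]

```text
time_s: 9.15
ee_pos: [0.5444, -0.161, 0.2122]
eef_rot: [-3.134, 0.002, 1.392]
force: [-23.9, 2.5, 15.7]
grip_width: 0.0115
```

Run:
```python
from h import *
from station import camera
gx=np.array([.984,-.178])
B0=np.array([.5110,-.1548,.157+.0038]) # bar shut as grasped est
p=np.array([.5110,-.1548])+gx*.0985
go([*p,.1417+.11725],1.392)
cv2.imwrite("pics/side7.png",camera("side")["color"][...,::-1])
b=cv2.imread("pics/side7.png")[160:310,290:490]
cv2.imwrite("pics/c7.png",cv2.resize(b,(800,600),interpolation=2))
```

```text
t 9.15 F [-23.9   2.5  15.7] w 0.0115 pos [ 0.5444 -0.161   0.2122] rot [-3.134e+00  2.000e-03  1.392e+00]
row [-0.005  0.002 -0.   ] [ 1.000e-04  1.284e-01 -9.440e-02]
```

View pics/c7.png

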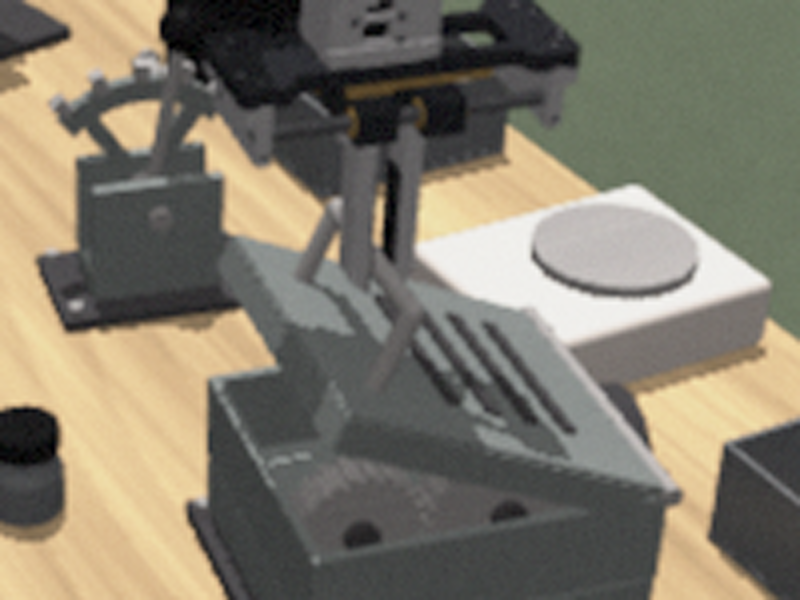

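The guard is about 25° open. The radial push is about 28 N because my extra 1.5 mm was wrong. Rows start from the measured pose, so I continue the arc from here.

Emit:
servo_tool:
  moves:
    - [[0,0,0,0,0.0085,-0.01,1],[0,0,0,0,0.0175,-0.0195,1],[0,0,0,0,0.027,-0.029,1],[0,0,0,0,0.0365,-0.038,1],[0,0,0,0,0.0465,-0.0465,1],[0,0,0,0,0.057,-0.0545,1]]

```text
time_s: 9.7
ee_pos: [0.5731, -0.1663, 0.2418]
eef_rot: [-3.135, 0.003, 1.392]
force: [-12.2, 2.1, 12.4]
grip_width: 0.0112
```

Run:
```python
from h import *
from station import camera
gx=np.array([.984,-.178])
p=np.array([.5095,-.1545])+gx*.0985
go([*p,.1417+.11725],1.392)
```

```text
t 9.7 F [-12.2   2.1  12.4] w 0.0112 pos [ 0.5731 -0.1663  0.2418] rot [-3.135e+00  3.000e-03  1.392e+00]
row [-0.004  0.002 -0.   ] [ 0.0004  0.0674 -0.0347]
```

Emit:
servo_tool:
  moves:
    - [[0,0,0,0,0.01,-0.0075,1],[0,0,0,0,0.021,-0.0145,1],[0,0,0,0,0.032,-0.021,1],[0,0,0,0,0.043,-0.0275,1],[0,0,0,0,0.054,-0.033,1],[0,0,0,0,0.063,-0.0375,1],[0,0,0,0,0.063,-0.0375,1],[0,0,0,0,0.063,-0.0375,1]]

```text
time_s: 10.37
ee_pos: [0.6045, -0.172, 0.2613]
eef_rot: [-3.136, 0.003, 1.392]
force: [-5.7, -0.4, 6.1]
grip_width: 0.0111
```

Run:
```python
from h import *
from station import camera
gx=np.array([.984,-.178])
p=np.array([.5095,-.1545])+gx*.0985
go([*p,.1417+.11725],1.392)
for n in("top","side"): cv2.imwrite(f"pics/{n}8.png",camera(n)["color"][...,::-1])
b=cv2.imread("pics/side8.png")[160:310,290:490]
cv2.imwrite("pics/c8.png",cv2.resize(b,(800,600),interpolation=2))
b=cv2.imread("pics/top8.png")[120:270,330:480]
cv2.imwrite("pics/d8.png",cv2.resize(b,(600,600),interpolation=2))
```

```text
t 10.37 F [-5.7 -0.4  6.1] w 0.0111 pos [ 0.6045 -0.172   0.2613] rot [-3.136e+00  3.000e-03  1.392e+00]
row [-0.004  0.002 -0.   ] [0.0007 0.0037 0.0046]
```

View pics/c8.png

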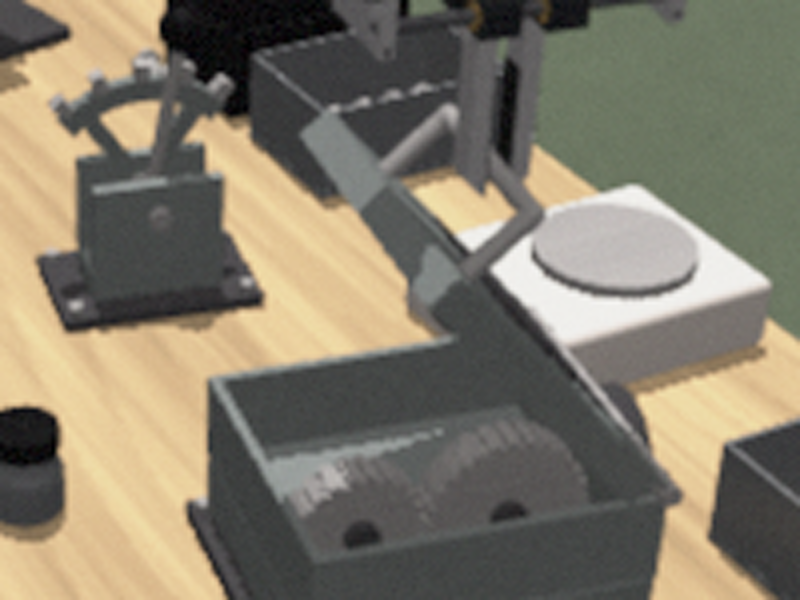

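View pics/d8.png

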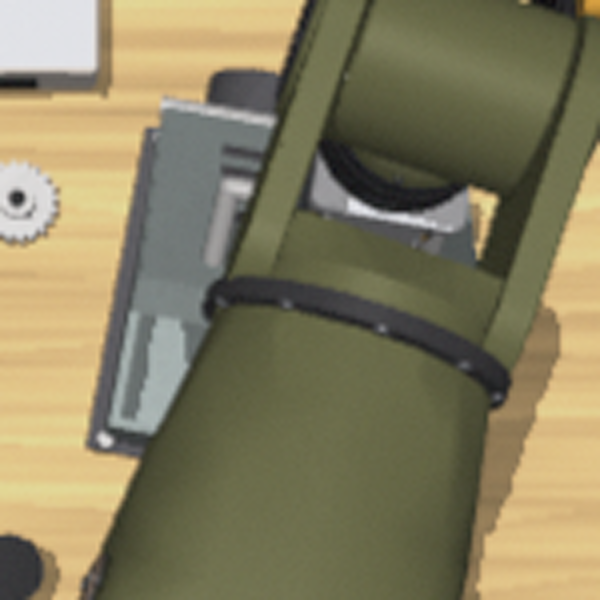

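Run:
```python
from h import *
yaw=-.18; gx=np.array([np.cos(yaw),np.sin(yaw),0]);gy=np.array([-np.sin(yaw),np.cos(yaw),0])
H=np.array([.6793,-.1883,.1110])
def ray(n,p):
    R=cv2.Rodrigues(np.array(RV[n]))[0]; return -R.T@np.array(TV[n]), R.T@np.linalg.inv(km(n))@np.r_[p,1]
def onplane(n,p,yg):
    C,d=ray(n,p); t=(yg-(C-H)@gy)/(d@gy); X=C+t*d-H; return np.array([X@gx,X[2]])
a0=np.arctan2(47,175)
for nm,a,b in(("L",(358,240.6),(403,187.5)),("R",(376,268),(423.75,213.25))):
  for yg in((.045,.049,.055) if nm=="L" else(-.045,-.049,-.055)):
    o=[]
    for p in(a,b):
        v=onplane('side',p,yg);o+=[v*1000,np.hypot(*v)*1000,np.degrees(np.arctan2(v[1],-v[0])-a0)]
    print(nm,yg,*[np.round(x,1) for x in o])
X,e=tri((388.7,166.2),(403,187.5)); v=X-H; print(X,e,v@gx,v@gy,v[2],np.degrees(np.arctan2(v[2],-v@gx)-a0))
T=np.array([.6045,-.172,.2613-.0188])-H;
```

```text
L 0.045 [-178.1   59. ] 187.6 3.3 [-81.4 174.8] 192.9 50.0
L 0.049 [-176.6   56.3] 185.3 2.6 [-79.6 172.6] 190.0 50.2
L 0.055 [-174.4   52.2] 182.0 1.6 [-76.8 169.1] 185.8 50.5
R -0.045 [-169.3   45.1] 175.2 -0.1 [-72.9 160.6] 176.4 50.5
R -0.049 [-170.9   48.2] 177.6 0.7 [-75.  163.1] 179.6 50.3
R -0.055 [-173.4   52.7] 181.2 1.9 [-78.1 167. ] 184.3 49.9
[ 0.61352188 -0.12058887  0.28022627] [np.float64(0.03866633298438322), np.float64(0.023019159321376853)] -0.07683767879302074 0.0548409410319052 0.16922626886513592 50.54618012748828
```

Estimates of the opening are 49.7° by the TCP arc, about 50.3° absolute by camera and about 48.7° by camera difference. I'll nudge it up a hair, which also relaxes the radial load, and hold.

Emit:
servo_tool:
  moves:
    - [[0,0,0,0,0.0025,-0.001,1],[0,0,0,0,0.0025,-0.001,1],[0,0,0,0,0.0025,-0.001,1],[0,0,0,0,0.0025,-0.001,1],[0,0,0,0,0.0025,-0.001,1],[0,0,0,0,0.0025,-0.001,1]]
  squeeze: 30

```text
time_s: 10.97
ee_pos: [0.6056, -0.1723, 0.2618]
eef_rot: [-3.136, 0.003, 1.392]
force: [-5.1, 0.5, 3.2]
grip_width: 0.0113
```

Run:
```python
from h import *
from station import camera,get_obs
go([.6064,-.1720,.259],1.392)
print(get_obs()['joint_vel'])
cv2.imwrite("pics/side9.png",camera("side")["color"][...,::-1])
```

```text
t 10.97 F [-5.1  0.5  3.2] w 0.0113 pos [ 0.6056 -0.1723  0.2618] rot [-3.136e+00  3.000e-03  1.392e+00]
row [-0.004  0.002 -0.   ] [0.0008 0.0015 0.0057]
[ 7.42643429e-05  4.98536143e-04  1.64122378e-03  5.44553639e-04
 -6.81844170e-04  1.48354492e-03]
```

View pics/side9.png

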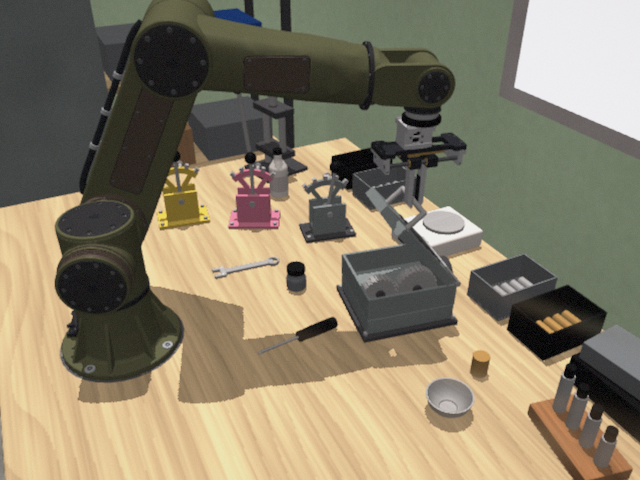

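The guard is held open with its bar in the fingers near (410,195). The lever is still in its notch with the ball near (334,167). The jar, spanner, screwdriver, bowl, bushing and bottle are where they were, and the arm is still, so I hand in.

```bash
python3 -c "
from station import *
print(hand_in()); print(get_obs()['time_s'])"
```

```text
the job is handed in; nothing more can be done
None
the job is handed in; nothing more can be done
```

I threw the grey stand's lever from the notch nearest the robot into the marked notch. I then gripped the guard's bow bar, swung the guard to about 50° and handed in at 11 s while holding it still.

- **Lever:** after release, the ball was at (249.8,173.4) in the top view, against (250.7,174.2) expected at 0.175 rad. The side view agreed within about 2 px, and the last side picture shows the lever unmoved.
- **Guard angle:** the estimates differ a little. Before a last nudge of about 0.4°, the gripper's path gave 49.7°, the camera about 50.3°, and the camera difference from shut about 48.7°. I did not re-measure the angle after the nudge.
- **Forces:** I briefly steered the arc about 1.5 mm too far inward, which gave about 29 N at the wrist, the highest reading I saw. It was about 6 N at the end, with joint speeds near zero.
- **Bystanders:** the last side picture shows the jar, spanner, screwdriver, bowl, bushing and bottle in place. The spare gear is hidden there; in the top view at the end of the swing it had not moved.

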